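# Snap the watch back shut and hold the watch up, crown on top

## Task

The pocket watch lies dial down in the case holder and its hinged back stands open after adjustment. With the watch still seated in the holder, press the back down until it snaps fully shut; then draw the watch out, turn it on edge so that the crown points straight up, and hold it still like that with its middle at least 15 cm above the worktop, so that its dial can be checked: the job finishes while the gripper is holding it, with the back still shut. Do not disturb the loupe, the tweezers or the movement clamp.

Things in the scene. Friction and masses are not known exactly. Their poses are not given: they have to be found in the camera images.
- watch_mid (a point): middle of the pocket watch: a round steel case, 48 mm in diameter, 14 mm thick with the back shut (the gripped case side is 11 mm), 0.11 to 0.17 kg. The point lies on its axis, 7 mm above the dial-side face. x points to the crown (12 o'clock), z out of the back (up at the start). The case side can be gripped from above across y, between the holder's jaws
- watch_crown (a point): middle of the winding crown (9.6 mm diameter, 6 mm long), 35.5 mm from the watch axis along the watch's x axis
- case_back (a joint): angle (rad) of the watch's hinged back: 0 is fully shut, grows as it opens; starts at 0.5 to 1.0. It turns a little stiffly and stays where it is left; below about 0.16 rad a snap resists with some 6 to 10 N pressed down near the free edge (twice that at the middle); past about 0.06 rad it goes shut by itself and stays shut
- back_edge (a point): outer face of the hinged back at its free edge on the crown side, 45 mm from the hinge line. The back is a round steel plate of 46 mm diameter, 2.6 mm thick; the point's axes turn with it: x from the hinge to the free edge, z out of its outer face
- back_hinge (a point): middle of the back's hinge line, at the edge opposite the crown: 22 mm from the watch axis, 4.2 mm above watch_mid along the watch's z axis; the hinge line is parallel to the watch's y axis. The point's axes turn with the back
- holder_seat (a point): centre of the case holder's seat, level with its jaw tops, 34 mm above the worktop; x points to the crown side. Two jaws, 40 mm wide across y, carry the watch from 16 mm outward at +x and -x; four white pegs, 7 mm in diameter and 9 mm high, stand on them at x = +-24, y = +-15.5 mm round the case with 1 mm play
- watch: the same watch; origin at the centre of its dial-side face (its underside at the start), axes as at watch_mid. Pendant, crown and the flat ring-shaped bow (21 mm wide, 3 mm thick) stick out to 46 mm from the axis along x, about 6 mm above the dial-side face
- holder: the same aluminium case holder, which stays put; origin at the centre of its underside on the worktop. Base 112 x 66 mm, 9 mm high, nothing higher than the base beside the watch at +y and -y; end plates 27 mm high, knob reaching 68 mm to -x
- loupe: bystander: black eye loupe, 34 mm in diameter and high, standing on its wide rim; origin at the centre of its underside
- tweezers: bystander: steel tweezers lying flat, 121 mm long along y, 16 mm wide, 10 mm high; origin under the middle
- clamp: bystander: small adjustable steel movement clamp lying flat, 72 mm long along y, 22 mm wide, 10 mm high; origin under the middle
There are look-alikes about, which are no part of the job. What is shaped like the watch but orange is not meant.

How it is judged:
By the outcome, as a careful person would: the job done as asked, in the order asked, and still so for the second after the job is handed in, while the arm keeps its last pose, push and grip.
It also fails if it takes over 48 s, if anything falls off the work surface, if the arm or the gripper's body presses on something with over 40 N, if the wrist force passes 120 N, or if a joint passes its speed limit or range.

## Robot

A 6-joint arm with a two-finger parallel gripper is mounted at the origin on a cart in front of the work surface, level with it; the furniture and walls round the work are solid. World frame = base frame: x ahead of the robot, y to its left, z up, the work surface at z = 0. Lengths are in mm, angles in rad, forces in N, time in s.
With the tool pointing down it reaches from about 300 to 875 mm from the base axis. Payload 4.2 kg.
Tool frame: the origin (TCP) lies midway between the tips of the shut fingers; the grasp point (between the pads) lies 19 mm behind it; z points along the fingers, y is the line along which they close (so a half turn about z gives the same grasp; the last joint's range is limited). The gripper opens to 85 mm and grips with 20 to 120 N. Pads are 22 mm wide; open, the fingers measure 114 mm over their backs; the gripper's body (76 mm by 85 mm) begins 54 mm behind the grasp point. The pads swing forward as they close: fully open they stand 13 mm farther back than shut.
Start: joints at [1.292, 0.32, 1.565, -0, 1.257, -0.02], TCP at [147.156, 555.866, 231.338] pointing down, gripper open.
Joint ranges: [-3.11, 3.11], [-0.84, 2.01], [0.21, 2.61], [-1.34, 4.49], [0.05, 2.63], [-2.56, 2.56]. Speed limits (rad/s): [2.57, 2.57, 3.14, 3.14, 3.14, 3.14].

## Interface

Orientations are given as a 3x3 rotation matrix whose columns are the frame's x, y, z axes.
In Python, from plant import bot, open_gripper, grab, viewer, telemetry gives the robot as it stands. The module is installed in compiled form; this text tells all that it offers. Calls block until the motion is done:
- bot.goto(position, orientation): joint-space move of the TCP to a pose.
- bot.move_straight(position, rotation=None, v=150): straight line of the TCP; rotation=None keeps the orientation; v is the mean speed in mm/s.
- bot.move_joints(angles): joint-space move.
- open_gripper() and grab(): open the fingers fully, or close them until they stop; the grip force is fixed at half the most.
- bot.hold(seconds).
- bot.inverse_kinematics(position, orientation): joint angles nearest the present ones, or None.
- viewer.capture(name): name is "side" or "top" or "wrist"; returns a dict with "pixels" (480x640x3 uint8, red, green, blue), "fx", "fy", "cx", "cy" (pixels), "camera_from_world" (4x4, takes a point from world to camera coordinates); the wrist camera has in their place "mount" (4x4, takes a point from camera to tool coordinates, whose origin is the TCP and whose axes are the flange's). Camera axes: x right, y down, z forward; pixel columns grow to the right and rows downward; lengths in mm; the calibration is good to about 2 mm. A picture is of the moment at which its call begins: read the wrist's pose just before it. There is no depth.
A pose or a line that the arm cannot do raises bot.MotionError and nothing moves.
- bot.job_done(): hands the job in; it is judged then, once.
Readings, each from a call of its own:
- telemetry.read_time_s(): time.
- telemetry.read_qpos(): joint angles.
- telemetry.read_dq(): joint speeds.
- telemetry.read_tau(): joint torques, N m.
- telemetry.read_tool_pos(): TCP position.
- telemetry.read_orientation(): TCP orientation.
- telemetry.read_force(): force on the tool from outside, world axes, zero at the start.
- telemetry.read_wrist_torque(): the same for the moment, N m.
- telemetry.read_width(): finger opening in mm.
- telemetry.read_gripper_force(): force on a finger pad.
Only numpy, scipy, OpenCV 4.12 (cv2) and the standard library are available. Lean on these libraries where they do the work, as an engineer would, in place of code of your own. Each camera call takes 0.05 s, during which the arm holds its last target. There are 200 camera calls.

## Working session

There is one attempt and no reset: what is moved stays moved. The work goes in short steps, each a Python script; the robot and the scene stay as the last script left them, time stands still between calls to the robot, and variables do not carry over. Pictures are saved under pics/ and viewed, at most 10 in all, crops included, and the job is handed in when it is done.

```bash
mkdir -p pics
cat > h.py <<'E'
import numpy as np, cv2
from plant import bot, open_gripper, grab, viewer, telemetry as T
def snap(n,f):
    p=np.array(T.read_tool_pos());R=np.array(T.read_orientation())
    c=viewer.capture(n); cv2.imwrite(f'pics/{f}.png',cv2.cvtColor(c['pixels'],cv2.COLOR_RGB2BGR))
    if n=='wrist':
        M=np.eye(4);M[:3,:3]=R;M[:3,3]=p; W=M@np.array(c['mount'])
    else: W=np.linalg.inv(np.array(c['camera_from_world']))
    np.savez(f'pics/{f}.npz',W=W,k=[c['fx'],c['fy'],c['cx'],c['cy']])
def ray(f,u,v):
    d=np.load(f'pics/{f}.npz');W=d['W'];fx,fy,cx,cy=d['k']
    r=W[:3,:3]@np.array([(u-cx)/fx,(v-cy)/fy,1]);return W[:3,3],r
def atz(f,u,v,z):
    o,r=ray(f,u,v);return o+r*(z-o[2])/r[2]
def proj(f,P):
    d=np.load(f'pics/{f}.npz');fx,fy,cx,cy=d['k'];q=np.linalg.inv(d['W'])@np.append(P,1)
    return np.array([fx*q[0]/q[2]+cx,fy*q[1]/q[2]+cy])
E
python3 - <<'E'
from h import *
snap('top','top');snap('side','side')
print(np.load('pics/top.npz')['W'],np.load('pics/side.npz')['W'],T.read_time_s(),T.read_orientation())
E
```

```text
[[-2.64602329e-02 -9.97580920e-01  6.42819055e-02  4.45053626e+02]
 [-9.99645773e-01  2.65893965e-02  1.15451792e-03  1.86697909e+01]
 [-2.86094212e-03 -6.42285863e-02 -9.97931112e-01  8.96071150e+02]
 [ 0.00000000e+00  0.00000000e+00  0.00000000e+00  1.00000000e+00]] [[-1.09793333e-01 -8.21408311e-01  5.59672950e-01  4.04211386e+01]
 [-9.93856807e-01  9.86167036e-02 -5.02333935e-02  4.80357403e+01]
 [-1.39309746e-02 -5.61750063e-01 -8.27189697e-01  7.73132896e+02]
 [ 0.00000000e+00  0.00000000e+00  0.00000000e+00  1.00000000e+00]] 0.1 [[-9.66700750e-01  2.55909112e-01 -4.32240972e-04]
 [ 2.55909475e-01  9.66699544e-01 -1.52719779e-03]
 [ 2.70233212e-05 -1.58695781e-03 -9.99998740e-01]]
```

View pics/top.png

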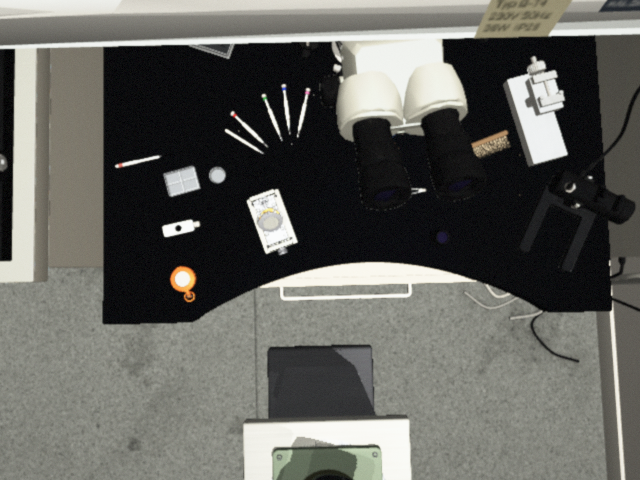

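View pics/side.png

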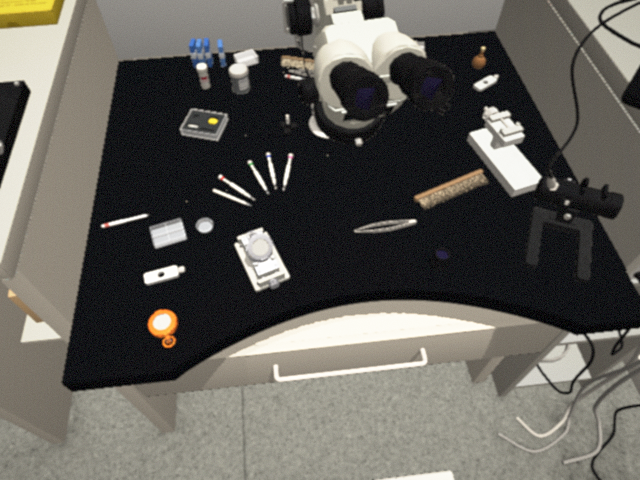

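The top view shows the holder at about (271,221) with its knob at (283,251), so the crown side points up and slightly left in the image. The tweezers, at (420,190), sit under the microscope, with the loupe at (443,237). The orange decoy is at (183,280). In the side view the watch is at about (260,250).

Run:
```python
from h import *
print(np.load('pics/top.npz')['k'])
for n,u,v,z in [('top',271,221,34),('top',283,251,15),('top',258,192,27),('side',262,258,34),('top',443,237,34),('top',180,228,5)]: print(n,u,v,atz(n,u,v,z).round())
a=atz('top',283,251,15);b=atz('top',266,208,15);d=(b-a)[:2];d/=np.linalg.norm(d);print(d)
c=atz('top',271,221,34)
# camera pose: look from above; tool down, y axis along watch y
x=np.array([d[0],d[1],0]);z=np.array([0,0,-1.]);
for s in (1,-1):
    R=np.c_[s*x,np.cross(z,s*x),z]
    for h in (250,100): print(s,h,bot.inverse_kinematics([c[0],c[1],h],R))
print(viewer.capture('wrist')['mount'])
```

```text
[457.38910391 457.38910391 310.81408479 237.04912138]
top 271 221 [533.  94.  34.]
top 283 251 [476.  74.  15.]
top 258 192 [590. 119.  27.]
side 262 258 [524.  91.  34.]
top 443 237 [ 494. -230.   34.]
top 180 228 [527. 275.   5.]
[0.93819721 0.34610113]
1 250 [ 1.53707639e-01  2.54969371e-01  1.60908565e+00 -4.44089210e-16
  1.27753764e+00  1.37109177e+00]
1 100 [ 1.53707639e-01  3.85731157e-01  1.82843021e+00 -4.44089210e-16
  9.27431288e-01  1.37109177e+00]
-1 250 [ 1.53707639e-01  2.54969371e-01  1.60908565e+00 -4.44089210e-16
  1.27753764e+00 -1.77050088e+00]
-1 100 [ 1.53707639e-01  3.85731157e-01  1.82843021e+00 -4.44089210e-16
  9.27431288e-01 -1.77050088e+00]
[[-5.14026849e-04 -9.54004520e-01 -2.99791780e-01  7.57756915e+01]
 [ 9.99999417e-01 -7.74953903e-04  7.51464822e-04 -1.30738152e-01]
 [-9.49225647e-04 -2.99791219e-01  9.54004363e-01 -1.42106032e+02]
 [ 0.00000000e+00  0.00000000e+00  0.00000000e+00  1.00000000e+00]]
```

Run:
```python
from h import *
x=np.array([.918,.396,0]);x/=np.linalg.norm(x);z=np.array([0,0,-1.]);
# final pose candidates: tool x = s*up, tool z horizontal at yaw a
for s in (1,-1):
  for a in np.arange(-90,181,15):
    t=np.array([np.cos(np.radians(a)),np.sin(np.radians(a)),0]);X=np.array([0,0,s*1.]);R=np.c_[X,np.cross(t,X),t]
    for P in ([450,150,280],[400,200,300]):
      q=bot.inverse_kinematics(P,R)
      if q is not None: print(s,a,P,np.round(q,2))
R=np.c_[x,np.cross(z,x),z]
bot.goto([528-10,93,230],R)
snap('wrist','w1');print(T.read_time_s(),T.read_qpos())
```

```text
1 -90 [450, 150, 280] [ 0.79  0.69  1.68 -0.95  2.09 -2.17]
1 -90 [400, 200, 300] [ 0.9   0.67  1.65 -0.86  2.18 -2.16]
1 -75 [450, 150, 280] [ 0.87  0.62  1.84 -1.07  1.94 -2.15]
1 -75 [400, 200, 300] [ 0.99  0.61  1.8  -0.98  2.03 -2.16]
1 -60 [450, 150, 280] [ 0.95  0.55  2.02 -1.21  1.8  -2.1 ]
1 -60 [400, 200, 300] [ 1.08  0.54  1.96 -1.11  1.89 -2.14]
1 -45 [400, 200, 300] [ 1.16  0.46  2.13 -1.25  1.76 -2.09]
1 -15 [450, 150, 280] [ 0.98  0.36  2.57  4.39  1.5  -1.77]
1 60 [450, 150, 280] [-0.44  0.39  2.47  1.65  1.55 -1.29]
1 60 [400, 200, 300] [-0.35  0.28  2.59  1.74  1.52 -1.3 ]
1 75 [450, 150, 280] [-0.43  0.45  2.28  1.41  1.64 -1.17]
1 75 [400, 200, 300] [-0.36  0.35  2.41  1.48  1.61 -1.19]
1 90 [450, 150, 280] [-0.38  0.52  2.1   1.24  1.76 -1.08]
1 90 [400, 200, 300] [-0.32  0.42  2.23  1.29  1.72 -1.1 ]
1 105 [450, 150, 280] [-0.31  0.59  1.92  1.09  1.89 -1.02]
1 105 [400, 200, 300] [-0.24  0.5   2.05  1.14  1.84 -1.04]
1 120 [450, 150, 280] [-0.22  0.66  1.75  0.97  2.04 -0.99]
1 120 [400, 200, 300] [-0.15  0.57  1.89  1.01  1.98 -1.  ]
1 135 [450, 150, 280] [-0.
[... 1396 characters left out ...]
05  1.14  1.84  2.1 ]
-1 120 [450, 150, 280] [-0.22  0.66  1.75  0.97  2.04  2.15]
-1 120 [400, 200, 300] [-0.15  0.57  1.89  1.01  1.98  2.14]
-1 135 [450, 150, 280] [-0.13  0.72  1.6   0.85  2.19  2.15]
-1 135 [400, 200, 300] [-0.06  0.64  1.73  0.89  2.12  2.15]
-1 150 [450, 150, 280] [-0.03  0.78  1.47  0.71  2.33  2.1 ]
-1 150 [400, 200, 300] [0.04 0.7  1.59 0.77 2.26 2.12]
-1 165 [450, 150, 280] [0.07 0.83 1.36 0.54 2.45 2.01]
-1 165 [400, 200, 300] [0.15 0.75 1.48 0.62 2.38 2.05]
-1 180 [450, 150, 280] [0.18 0.86 1.29 0.32 2.54 1.84]
-1 180 [400, 200, 300] [0.26 0.78 1.4  0.43 2.49 1.92]
2.325 [1.57160458e-01 2.43961120e-01 1.67579379e+00 2.08559100e-04
 1.22174169e+00 1.31916176e+00]
```

View pics/w1.png

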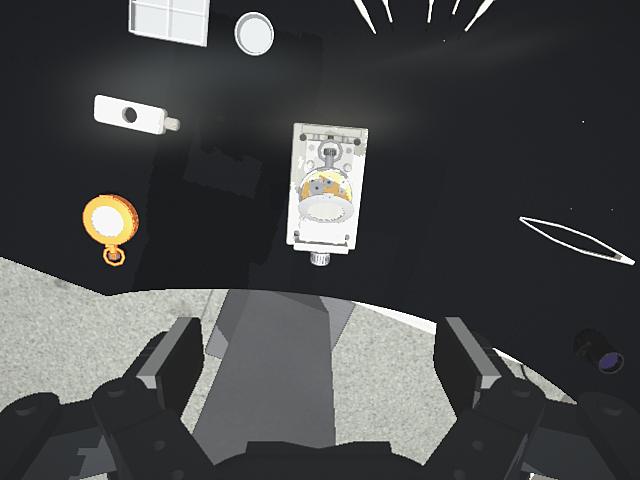

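The wrist view shows the holder at (325,190) with the crown and bow at (330,152), the knob at (319,258), and the open back as a white disc around (327,208). The bystanders are clear of it.

Run:
```python
import cv2
a=cv2.imread('pics/w1.png')[115:270,270:390];cv2.imwrite('pics/c1.png',cv2.resize(a,None,fx=3.8,fy=3.8,interpolation=cv2.INTER_CUBIC))
```

```text
(no output)
```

View pics/c1.png

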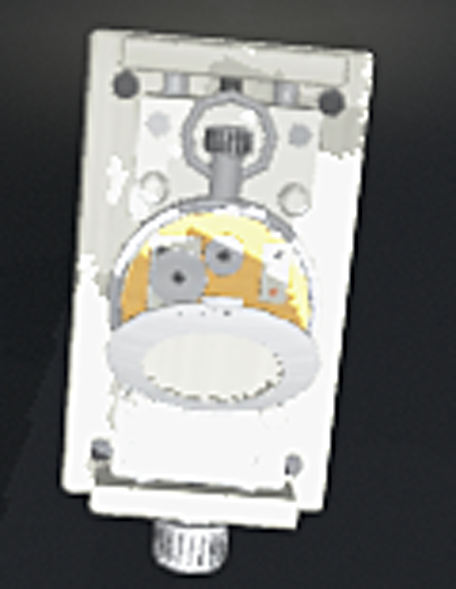

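Run:
```python
from h import *
def P(u,v,z): return atz('w1',270+(u+.5)/3.8-.5,115+(v+.5)/3.8-.5,z)
print(np.load('pics/w1.npz')['k'])
p1=P(154,187,43);p2=P(296,198,43);cr=P(229,142,40);kn=P(190,548,15)
scr=[P(126,84,9),P(331,101,9),P(101,450,9),P(293,463,9)]
bl=[P(93,30,9),P(372,50,9),P(325,513,9),P(62,490,9)]
for n,v in [('p1',p1),('p2',p2),('crown',cr),('knob',kn),('basec',sum(bl)/4)]: print(n,v.round(1))
print('pegspacing',np.linalg.norm(p1-p2)); 
d=p1-p2; print('yaw pegs',np.degrees(np.arctan2(d[1],d[0]))-90)
e=cr-kn; print('yaw crown-knob',np.degrees(np.arctan2(e[1],e[0])), np.linalg.norm(e[:2]))
print('base edges',[ (np.linalg.norm((bl[i]-bl[(i+1)%4])[:2]).round(1), np.degrees(np.arctan2(*(bl[i]-bl[(i+1)%4])[:2])).round(1)) for i in range(4)])
```

```text
[397.60811618 397.60811618 318.23458679 245.71258759]
p1 [555.8 117.   43. ]
p2 [565.8  88.   43. ]
crown [570.6 105.8  40. ]
knob [474.7  73.3  15. ]
basec [537.4  94.6   9. ]
pegspacing 30.58498861667265
yaw pegs 19.01914284385252
yaw crown-knob 18.735169173384673 101.25948225219202
base edges [(np.float64(64.4), np.float64(-19.5)), (np.float64(112.4), np.float64(70.6)), (np.float64(66.6), np.float64(161.8)), (np.float64(110.9), np.float64(-108.3))]
```

Run:
```python
from h import *
c=np.array([537.4,94.5,0]);a=np.radians(19);x=np.array([np.cos(a),np.sin(a),0]);Z=np.array([0,0,1.])
f=lambda p:((proj('w1',p)-[270,115])*3.8).round()
h=c-22*x+45.2*Z;print('hinge',f(h))
for t in np.arange(.4,1.15,.1):print(t.round(2),f(h+45*(np.cos(t)*x+np.sin(t)*Z)),f(h+45*(np.cos(t)*x+np.sin(t)*Z)+2.6*(-np.sin(t)*x+np.cos(t)*Z)))
```

```text
hinge [206. 405.]
0.4 [224. 228.] [223. 234.]
0.5 [223. 240.] [223. 248.]
0.6 [223. 254.] [222. 263.]
0.7 [222. 271.] [222. 281.]
0.8 [221. 289.] [221. 300.]
0.9 [220. 309.] [219. 321.]
1.0 [219. 330.] [218. 342.]
1.1 [217. 352.] [216. 365.]
```

The back stands at about 0.87 rad, with the watch axis near (537.4, 94.5) and a yaw of 19°. Next I press it shut.

```bash
cat >> h.py <<'E'
C=np.array([537.4,94.5,0]);yaw=np.radians(19);X=np.array([np.cos(yaw),np.sin(yaw),0]);Z=np.array([0,0,1.])
RD=np.c_[X,np.cross(-Z,X),-Z]
E
python3 - <<'E'
from h import *
grab()
at=lambda h,z: C+(-22+h-11)*X+z*Z
bot.goto(at(20,95),RD)
F0=np.array(T.read_force());print(T.read_time_s(),F0.round(1),T.read_width())
bot.move_straight(at(20,77),v=80)
for s in np.linspace(.2,1,5):
    bot.move_straight(at(20+16*s,77-25.5*s),v=50); print(s.round(2),(np.array(T.read_force())-F0).round(1))
z=51.5
while z>46.6:
    z-=.6; bot.move_straight(at(36,z),v=15); f=(np.array(T.read_force())-F0); print(round(z,1),np.array(T.read_tool_pos())[2].round(2),f.round(1))
    if f[2]>22: break
print(T.read_time_s())
E
```

```text
3.6917 [-0.7 -0.5  1. ] 0.22513834368811664
0.2 [ 0.1 -0.4 -1.1]
0.4 [ 0.8  0.6 -0.7]
0.6 [ 0.6  0.8 -0.9]
0.8 [ 0.8  0.5 -0.7]
1.0 [ 0.7  1.8 -0.8]
50.9 50.8 [-0.5  0.4 -2.1]
50.3 50.26 [ 0.7 -0.  -0.9]
49.7 49.66 [ 0.8  0.7 -2.1]
49.1 49.04 [ 0.3  0.8 -1.4]
48.5 48.44 [ 1.1  0.2 -1.4]
47.9 47.88 [ 1.2  0.3 -0.8]
47.3 47.69 [0.  1.2 1.8]
46.7 47.56 [-0.3 -1.8  4.9]
46.1 47.5 [-1.8 -0.8 11.4]
7.65
```

Run:
```python
from h import *
snap('wrist','w2');snap('top','t2')
a=cv2.imread('pics/w2.png')[60:480,120:520]
t=cv2.imread('pics/t2.png')[170:270,220:320]
cv2.imwrite('pics/c2.png',np.hstack([a,cv2.resize(t,(400,420),interpolation=cv2.INTER_CUBIC)]))
```

```text
(no output)
```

View pics/c2.png

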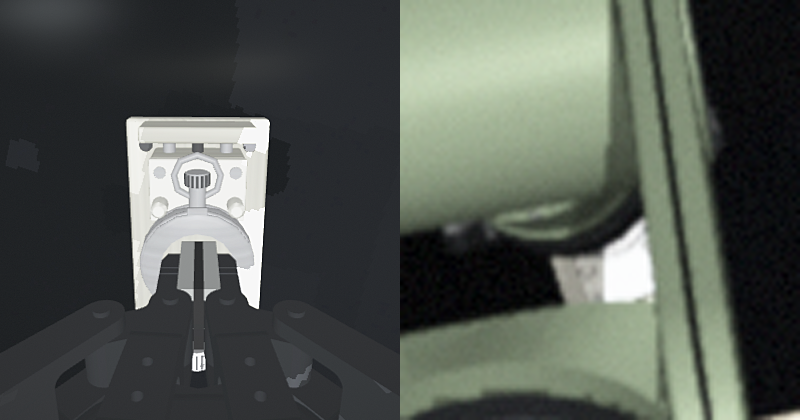

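The wrist view shows the back down over the movement under the fingertips, its rim around (195,235) in the crop. It isn't clear yet whether it has snapped, so I press further with a force limit.

Run:
```python
from h import *
at=lambda h,z: C+(-22+h-11)*X+z*Z
z=46.1
while z>38:
    z-=.6; bot.move_straight(at(36,z),v=15); f=np.array(T.read_force()); print(round(z,1),np.array(T.read_tool_pos())[2].round(2),f.round(1))
    if f[2]>29: break
bot.move_straight(at(36,60),v=60)
bot.move_straight(at(10,150),v=150)
snap('wrist','w3')
a=cv2.imread('pics/w3.png')[100:400,220:420]
cv2.imwrite('pics/c3.png',cv2.resize(a,None,fx=2,fy=2,interpolation=cv2.INTER_CUBIC));print(T.read_time_s())
```

```text
45.5 47.43 [-3.9 -1.1 15.7]
44.9 47.32 [-4.9  0.4 19.1]
44.3 47.27 [-4.6 -3.  23. ]
43.7 47.17 [-6.4 -1.1 27.1]
43.1 47.16 [-7.5 -1.3 29.6]
10.2583
```

View pics/c3.png

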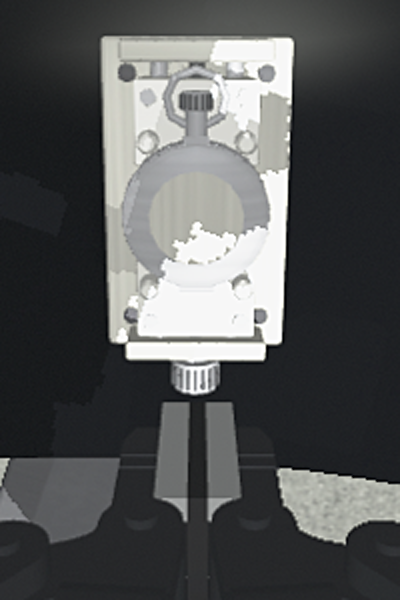

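The back now lies flat and concentric on the case at about (197,212) in the crop, with all four pegs visible around it. It held 30 N at shut height, so it is shut. I'll check the centre from the pegs and grip.

Run:
```python
from h import *
P=lambda u,v,z: atz('w3',220+(u+.5)/2-.5,100+(v+.5)/2-.5,z)
p=[P(149,140,43),P(246,140,43),P(150,287,43),P(241,287,43)]
c=sum(p)/4;print(c.round(1),P(197,212,48).round(1));e=p[0]+p[1]-p[2]-p[3];print(np.degrees(np.arctan2(e[1],e[0])),np.linalg.norm(e)/2)
open_gripper()
m=C  # across closing direction only y matters
bot.goto(C+100*Z,RD); F0=np.array(T.read_force())
bot.move_straight(C+17*Z,v=70)
print((np.array(T.read_force())-F0).round(1))
grab()
print(T.read_width(),T.read_gripper_force(),(np.array(T.read_force())-F0).round(1),T.read_time_s())
```

```text
[538.6  94.8  43. ] [540.7  95.4  48. ]
18.193627177792358 47.47344036597772
[-0.   0.4  1. ]
46.10451549190146 60.59788942337036 [-2.2 -0.2  5.8] 13.1667
```

Run:
```python
from h import *
bot.move_straight(C+30*Z,v=40); print(T.read_width(),np.array(T.read_force()).round(1))
bot.move_straight(C+130*Z,v=120)
print(T.read_width(),T.read_gripper_force(),np.array(T.read_force()).round(1))
snap('wrist','w4');snap('side','s4')
a=cv2.imread('pics/w4.png')[120:480,120:520]
s=cv2.imread('pics/s4.png')[120:320,160:380]
cv2.imwrite('pics/c4.png',np.hstack([a,cv2.resize(s,(396,360),interpolation=cv2.INTER_CUBIC)]))
print(T.read_time_s())
```

```text
45.836804775905804 [-0.1  0.1 -1.8]
46.246610083238465 61.4595901966095 [-0.1 -0.5 -1. ]
14.725
```

View pics/c4.png

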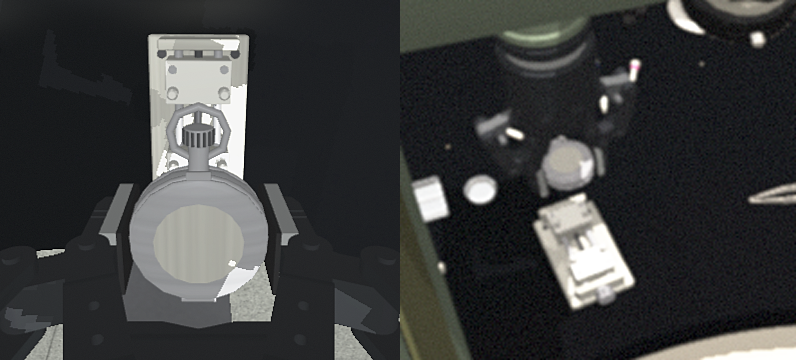

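The watch is out of the holder, held across its sides with the back flush, and the crown lines up with tool +x.

Run:
```python
from h import *
P=np.array([400,220,310.]);a=np.radians(-80);t=np.array([np.cos(a),np.sin(a),0]);U=Z;R=np.c_[U,np.cross(t,U),t]
bot.move_straight(C+[-40,20,260],v=200)
bot.goto([420,220,310],RD)
print(bot.inverse_kinematics(P,R),T.read_qpos(),T.read_time_s())
q0=np.array(T.read_qpos());q1=np.array(bot.inverse_kinematics(P,R))
for s in (.33,.67,1): bot.move_joints(list(q0+s*(q1-q0)))
bot.hold(.5)
print(T.read_tool_pos(),T.read_width(),T.read_gripper_force(),T.read_time_s(),np.round(T.read_orientation(),3))
snap('wrist','w5');snap('side','s5')
a=cv2.imread('pics/w5.png')[120:480,120:520]
s=cv2.imread('pics/s5.png');u,v=proj('s5',P).astype(int);print(u,v);u=max(u,100);v=max(min(v,389),91);s=s[v-90:v+90,u-100:u+100]
cv2.imwrite('pics/c5.png',np.hstack([a,cv2.resize(s,(400,360),interpolation=cv2.INTER_CUBIC)]))
```

```text
[ 0.97898612  0.63546691  1.69895661 -0.94781716  2.11812206 -2.19769727] [ 4.58795939e-01  1.16849071e-01  1.63738272e+00 -6.74058280e-04
  1.38921119e+00  1.69713781e+00] 16.175
[400.0063013  219.93856588 310.03705882] 46.06218047462547 61.605244874954224 20.225 [[-0.    -0.985  0.174]
 [-0.    -0.174 -0.985]
 [ 1.    -0.    -0.   ]]
135 229
```

View pics/c5.png

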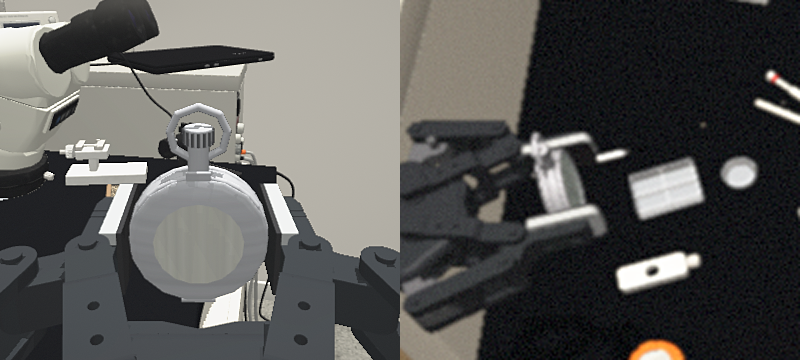

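Run:
```python
from h import *
p=np.array(T.read_tool_pos());R=np.array(T.read_orientation())
m=p+R@[0,0,-24]
for tilt in (-10,-5,0,5,10):
    b=np.radians(tilt);cr=m+R@(35.5*np.array([np.cos(b),0,np.sin(b)]))
    print(tilt,[((proj('s5',q)-[35,139])*2+[400,0]).round(1) for q in (m,cr)],[(proj('w5',q)-120).round(1) for q in (m,cr)])
a=cv2.imread('pics/s5.png')[185:255,90:150]
cv2.imwrite('pics/c6.png',cv2.resize(a,None,fx=8,fy=8,interpolation=cv2.INTER_CUBIC))
```

```text
-10 [array([559.2, 191.5]), array([526.1, 157.4])] [array([200.1, 234.7]), array([200.3, 144.6])]
-5 [array([559.2, 191.5]), array([531.5, 155.7])] [array([200.1, 234.7]), array([200.2, 139.9])]
0 [array([559.2, 191.5]), array([537.2, 154.2])] [array([200.1, 234.7]), array([200.1, 136.2])]
5 [array([559.2, 191.5]), array([543. , 153.1])] [array([200.1, 234.7]), array([200.1, 133.4])]
10 [array([559.2, 191.5]), array([548.9, 152.3])] [array([200.1, 234.7]), array([200. , 131.6])]
```

View pics/c6.png

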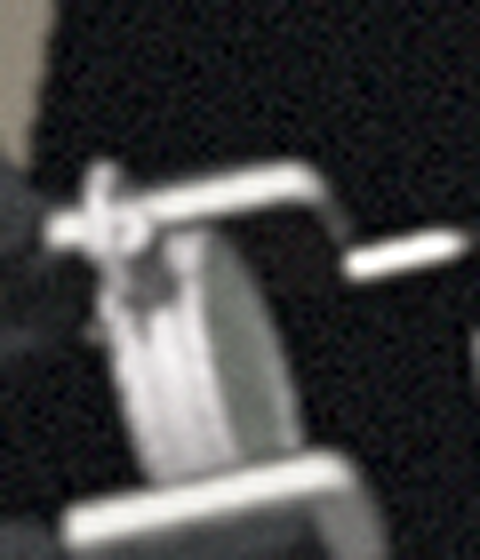

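The views agree: the crown is at (198,137) in the wrist crop, against (200,136) predicted with no tilt. The watch is upright, shut and firmly held, so I hand it in.

Run:
```python
from h import *
print(T.read_time_s(),T.read_gripper_force(),bot.job_done())
```

```text
the job is handed in; nothing more can be done
20.325 61.60521626472473 None
```

I pressed the back shut and drew the watch from the holder. It was handed in at 20.3 s, held crown up about 31 cm above the worktop with the back still shut; `job_done()` returned no verdict.

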